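Lay the tall carton under the counter rack

ROBOT

A 6-joint arm with a two-finger parallel gripper is mounted at the origin on the work surface. World frame = base frame: x ahead of the robot, y to its left, z up, the work surface at z = 0. Lengths are in mm, angles in rad, forces in N, time in s.
With the tool pointing down it reaches from about 350 to 775 mm from the base axis. Payload 7.3 kg.
Tool frame: the origin (TCP) lies midway between the tips of the shut fingers; the grasp point (between the pads) lies 19 mm behind it (bot.tcp_to_grasp is the distance from the TCP to the grasp point, in mm); z points along the fingers, y is the line along which they close (so a half turn about z gives the same grasp; the last joint's range is limited). The gripper opens to 92 mm and grips with 3 to 60 N. Pads are 19 mm wide; open, the fingers measure 130 mm over their backs; the gripper's body (75 mm by 190 mm) begins 47 mm behind the grasp point.
Start: joints at [-1.458, 0.342, 1.524, -0, 1.275, -0.146], TCP at [134.38, -507.53, 226.741] pointing down, gripper open.
Joint ranges: [-2.53, 2.53], [-0.77, 2.02], [0.04, 2.7], [-1, 4.14], [0.28, 2.66], [-3.11, 3.11]. Speed limits (rad/s): [2.57, 2.57, 3.14, 3.14, 3.14, 3.14].

INTERFACE

Orientations are given as [roll, pitch, yaw] about the fixed x, y, z axes, in that order (R = Rz(yaw) Ry(pitch) Rx(roll)).
In Python, from plant import bot, viewer gives the robot as it stands. The module is installed in compiled form; this text tells all that it offers.
- The arm moves only by the shell command python3 -m handwheel 'ROWS'. ROWS is text: rows parted by semicolons, each of 7 numbers parted by spaces: the shift along the tool's x, y, z scaled (see below), then the turn, a rotation vector about the tool's x, y, z scaled (see below), then the opening, from -1 (shut) to 1 (fully open), so that 0 is half open. In form: tx ty tz rx ry rz gripper; .... A call has 1 to 8 rows; each row is the pose to reach, as a shift and turn from the pose commanded when the call began, along the tool's axes at that moment, turning the shorter way round; what a row does not reach only later rows make up. The controller multiplies each number of a shift by 10 cm and each number of a turn by pi rad. A row lasts 1/12 s, in which the tool goes at most 41.7 mm and 7.16 degrees, less where a joint would pass 70% of its speed; a pose out of reach is approached as far as the arm can. A call with a number of a shift or a turn outside -1 to 1 is refused whole. A call with a gripper value outside its range is refused whole. The fingers move at their own pace and stop on an object; the grip force is fixed at half the most. Time passes only in rows, so rows that repeat a pose let the fingers close. It gives the time, the measured TCP pose, the force, the opening and the grip force at its end, in the units of the state.
- bot.get_obs(): the state, without advancing time (a new reading comes with each control period).
- viewer.capture(name): name is "scene" or "top" or "wrist"; returns a dict with "frame" (420x560x3 uint8, red, green, blue), "fov_y" (degrees; the focal length in pixels is half the picture's height over the tangent of half this angle, whatever the lens; pixels are square), "cx", "cy" (the principal point, pixels), "T" (4x4, takes a point from camera to world coordinates). Camera axes: x right, y down, z forward; pixel columns grow to the right and rows downward; lengths in mm; the calibration is good to about 2 mm. A picture is of the moment at which its call begins. There is no depth.
- bot.close_job(): hands the job in; it is judged then, once.
Trained networks look in a picture, given as the dict that the camera call returned (one of the last four; its "shot" number tells which), for a name from the list of things; names that differ only in an ending like _2 or _b are one class to them, and where a whole thing is asked for, a point or a joint stands for the part that bears it (a point fixed in the world has none). Each returns a list of dicts, best first, with "score" (0 to 1); they miss things now and then, are a little off and sometimes report something else, mostly with a low value. They report only what shows in the picture. A call takes as long as a camera call.
- viewer.recognise(target, picture): "centre" ([column, row] in pixels, amid what is visible of it).
- viewer.cut_out(target, picture): "pixels" (420x560 bool, what is visible of it) and "centre" ([column, row] in pixels, amid what is visible of it).
The state is a dict: "time": time; "joint_positions": joint angles; "dq": joint speeds; "tau": joint torques, N m; "tool_pos": TCP position; "tcp_rot": TCP orientation; "contact_force": force on the tool from outside, world axes, zero at the start; "moment": the same for the moment, N m; "grip_width": finger opening in mm; "finger_force": force on a finger pad.
Only numpy, scipy, OpenCV 4.12 (cv2) and the standard library are available. Lean on these libraries where they do the work, as an engineer would, in place of code of your own. Each camera call takes 0.05 s, during which the arm holds its last target. There are 200 camera calls.

TASK

Put the glass jar that stands in front of the rack upright into the tray, then stand the tall carton upright at that end of the rack's front, a broad side facing the pepper mill's end, and let go of it. Push the carton over near its top, well above its middle, so that it falls on its broad side right before the rack's opening, and slide it under the rack until no part of it sticks out at the front. Leave the pepper mill, the mug and the two things already in the tray where they are.

Things in the scene. Friction and masses are not known exactly. Their poses are not given: they have to be found in the camera images.
- rack: Low wooden counter rack, fixed; its place and yaw (+-0.2 rad) vary. Origin: on the counter under the middle; x points into the bay (away from the robot), y along its front, z up. One bay, open at the -x side; the counter is its floor. Side panels 100 mm high with inner faces at y = +-150 mm. A back stop 30 mm high has its front face at x = +64 mm.
- rack_front (a point): Middle of the bay's open front, on the counter, at x = -60 mm of the rack; side panels, roof and rail all begin there. The slatted roof spans z = 100 to 108 mm; along its front edge a raised rail, 10 mm thick, spans z = 100 to 130 mm. Axes as the rack's.
- tray: Wooden serving tray, fixed, 180 mm (its x) by 220 mm (its y), 30 mm high, walls and floor 5 mm thick, open on top. Origin: centre of its underside. It stands at the left or right of the counter, the carton on the other side. Sauce bottle and spice jar stand in its +y half; the -y half is free.
- carton: Tall closed cardboard carton with rigid contents, 50 mm thick (its x) by 84 mm wide (its y) by 210 mm tall (its z), about 0.3 kg, standing upright at the start. Origin: centre of its underside. Its broad sides face along +-x; can be gripped across its 50 mm. Friction on the counter is good enough that it tips rather than slides when pushed near the top.
- carton_mid (a point): Centre of the carton, 105 mm above the centre of its underside when upright (25 mm above the counter when it lies on a broad side). Its axes are the carton's.
- carton_edge_a (a point): Middle of the carton's edge at y = -42 mm, on its underside (z = 0 mm), half way through its thickness.
- carton_edge_b (a point): Middle of the carton's edge at y = 42 mm, on its underside (z = 0 mm), half way through its thickness.
- carton_edge_c (a point): Middle of the carton's edge at y = -42 mm, on its top (z = 210 mm), half way through its thickness.
- carton_edge_d (a point): Middle of the carton's edge at y = 42 mm, on its top (z = 210 mm), half way through its thickness.
- jar: Round green glass jar with a steel lid, 60 mm diameter, 110 mm tall, about 0.28 kg, standing in front of one end of the rack. Origin: centre of its underside.
- mill: Dark wooden pepper mill, 54 mm diameter, 165 mm tall, loose, standing in front of the other end of the rack from the jar. Origin: centre of its underside. Leave alone.
- sauce: Amber glass sauce bottle, 56 mm diameter, 155 mm tall, loose, standing in the tray. Origin: centre of its underside. Leave alone.
- spice: Small spice jar, 44 mm diameter, 100 mm tall, loose, standing in the tray. Origin: centre of its underside. Leave alone.
- mug: White mug, 72 mm diameter, 85 mm tall, its handle at +y within about 75 mm of the axis, loose, standing beside a narrow side of the carton at its start, about 110 mm from it centre to centre. Origin: centre of its underside. Leave alone.

How it is judged (in metres and radians):
On the way, in this order (a step that is already met when the one before it is completed fails the run):
1. the jar stands upright in the tray, let go (x of jar in the frame of tray between -0.07 and 0.07 m and y of jar in the frame of tray between -0.09 and 0.09 m and z of jar in the frame of tray below 0.012 m and angle between jar's own z axis and vertical below 0.1 rad and contact force between the fingers and jar below 0.05 N and linear speed of jar below 0.03 m/s), for 0.2 s.
2. the carton stands upright in front of the rack, a broad side facing along the rack's front (within 0.35 rad), let go (x of carton_mid in the frame of rack between -0.25 and -0.09 m and y of carton_mid in the frame of rack between -0.2 and 0.2 m and angle between carton's own z axis and vertical below 0.06 rad and height (world z) of carton below 0.004 m and angle between the x axis of carton and the y axis of rack, either way round below 0.35 rad and contact force between the fingers and carton below 0.05 N and linear speed of carton below 0.03 m/s), for 0.2 s.
3. the fingers push the carton over near its top (grasp point over 140 mm high) while it tips (angle between carton's own z axis and vertical above 0.07 rad and contact force between the fingers and carton above 0.1 N and height (world z) of the grasp point above 0.14 m), for 0.02 s.
4. the carton lies on a broad side in front of the rack (height (world z) of carton_mid below 0.032 m and x of carton_mid in the frame of rack below -0.05 m and linear speed of carton below 0.05 m/s), for 0.2 s.
At the end, for the whole second after the job is handed in: The carton lies at rest on a broad side inside the rack's bay with no edge more than 5 mm in front of the rack's front edge, and the jar stands upright in the tray. Mill, mug, sauce bottle and spice jar are where they were (within 20 mm) and upright (height (world z) of carton_mid below 0.032 m and x of each of carton_edge_a, carton_edge_b, carton_edge_c, carton_edge_d in the frame of rack above -0.065 m and x of carton_mid in the frame of rack below 0.03 m and y of carton_mid in the frame of rack between -0.05 and 0.05 m and linear speed of carton below 0.02 m/s and x of jar in the frame of tray between -0.07 and 0.07 m and y of jar in the frame of tray between -0.09 and 0.09 m and z of jar in the frame of tray below 0.012 m and angle between jar's own z axis and vertical below 0.1 rad); the robot touches nothing.
It fails at once if the pepper mill is shifted by more than 20 mm or tipped (distance of mill from where it was at the start of the episode above 0.02 m or angle between mill's own z axis and vertical above 0.3 rad).
It fails at once if the sauce bottle is shifted by more than 20 mm or tipped (distance of sauce from where it was at the start of the episode above 0.02 m or angle between sauce's own z axis and vertical above 0.3 rad).
It fails at once if the spice jar is shifted by more than 20 mm or tipped (distance of spice from where it was at the start of the episode above 0.02 m or angle between spice's own z axis and vertical above 0.3 rad).
It fails at once if the mug is shifted by more than 20 mm or tipped (distance of mug from where it was at the start of the episode above 0.02 m or angle between mug's own z axis and vertical above 0.3 rad).
It also fails if it takes over 72 s, if anything falls off the work surface, if the arm or the gripper's body presses on something with over 40 N, if the wrist force passes 120 N, or if a joint passes its speed limit or range.

## Working session

There is one attempt and no reset: what is moved stays moved. The work goes in short steps, Python scripts to look and compute and a shell command to move; the robot and the scene stay as the last step left them, time stands still between calls to the robot, and variables do not carry over. Pictures are saved under pics/ and viewed, at most 13 in all, crops included, and the job is handed in when it is done.

```bash
mkdir -p pics; ls
python3 - <<'E'
from plant import bot, viewer
import cv2
o=bot.get_obs(); print(o)
for n in("scene","top"):
    p=viewer.capture(n); cv2.imwrite(f"pics/{n}0.png",p["frame"][:,:,::-1]); print(n,p["fov_y"],p["cx"],p["cy"],p["T"].round(3).tolist())
    for t in "rack tray carton jar mill sauce spice mug".split():
        print(t,[(r["score"],[round(float(c)) for c in r["centre"]]) for r in viewer.recognise(t,p)][:3])
E
```

```text
pics
{'time': 0.0, 'joint_positions': array([-1.45798851e+00,  3.42726778e-01,  1.52502374e+00, -9.81225694e-06,
        1.27543097e+00, -1.45976967e-01]), 'dq': array([ 3.31616817e-04, -3.98347581e-04,  3.58221553e-05, -5.91135950e-05,
       -1.68254671e-04,  7.00257959e-04]), 'tau': array([-1.96921355e-03, -4.31250679e+01, -2.44222748e+01,  7.15678465e-02,
        5.58438292e-02, -1.33903059e-04]), 'tool_pos': array([ 134.33299808, -507.08722523,  226.04053016]), 'tcp_rot': array([-3.14001935e+00, -2.21827218e-04,  2.58787474e-01]), 'contact_force': array([-0.17649747,  0.06714114, -0.20079884]), 'moment': array([ 0.05431141, -0.02241328,  0.01002362]), 'finger_force': 0.0, 'grip_width': 91.74053897377006}
scene 42.721389574327375 273.61285288566177 211.13725439332217 [[-0.863, 0.434, -0.258, 957.155], [0.505, 0.749, -0.429, 704.213], [0.008, -0.501, -0.865, 1527.301], [0.0, 0.0, 0.0, 1.0]]
rack [(0.75, [243, 250])]
tray [(0.55, [356, 295])]
carton [(0.88, [244, 128])]
jar [(0.69, [240, 190]), (0.25, [242, 256])]
mill [(0.66, [302, 267])]
sauce [(0.72, [359, 320]), (0.52, [356, 296]), (0.4, [238, 258])]
spice [(0.8, [389, 303])]
mug [(0.72, [277, 147])]
top 47.99342955288219 275.36564309665897 211.80610445076442 [[-0.022, -0.988, 0.152, 356.558], [-1.0, 0.02, -0.015, 46.214], [0.012, -0.152, -0.988, 1389.738], [0.0, 0.0, 0.0, 1.0]]
rack [(0.76, [266, 167]), (0.3, [339, 208])]
tray [(0.74, [173, 256])]
carton [(0.85, [412, 248])]
jar [(0.77, [339, 207])]
mill [(0.7, [217, 220])]
sauce [(0.75, [139, 239]), (0.55, [414, 245])]
spice [(0.75, [141, 278]), (0.6, [370, 272])]
mug [(0.62, [372, 269])]
```

View pics/scene0.png

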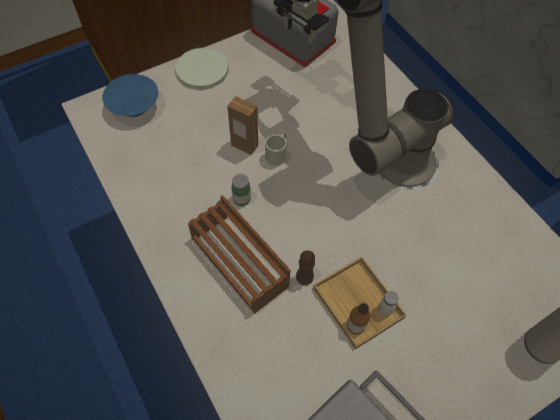

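View pics/top0.png

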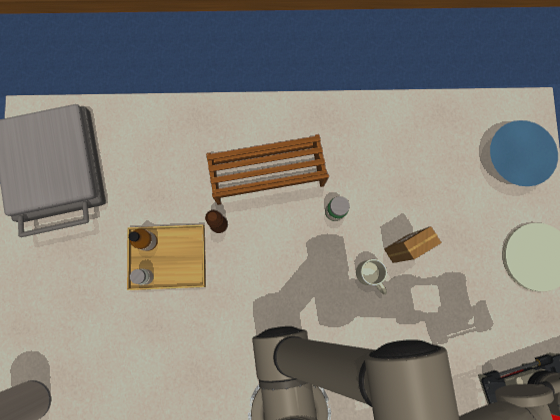

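```bash
cat > h.py <<'E'
import numpy as np, cv2, itertools
from scipy.optimize import minimize
from plant import bot, viewer
def proj(P,p):
    T=np.linalg.inv(p["T"]); q=np.asarray(P,float)@T[:3,:3].T+T[:3,3]
    f=210/np.tan(np.radians(p["fov_y"]/2)); return np.c_[f*q[:,0]/q[:,2]+p["cx"],f*q[:,1]/q[:,2]+p["cy"]]
def ray(px,p,z):
    f=210/np.tan(np.radians(p["fov_y"]/2)); d=p["T"][:3,:3]@[(px[0]-p["cx"])/f,(px[1]-p["cy"])/f,1]; o=p["T"][:3,3]
    return o+d*(z-o[2])/d[2]
def box(x0,x1,y0,y1,z0,z1): return np.array(list(itertools.product((x0,x1),(y0,y1),(z0,z1))),float)
def cyl(d,h): a=np.linspace(0,2*np.pi,24,endpoint=False); return np.vstack([np.c_[d/2*np.cos(a),d/2*np.sin(a),0*a+z] for z in(0,h)])
M=dict(carton=box(-25,25,-42,42,0,210),jar=cyl(60,110),mill=cyl(54,165),sauce=cyl(56,155),spice=cyl(44,100),tray=box(-90,90,-110,110,0,30),mug=cyl(72,85),
 rack=np.vstack([box(-60,74,-160,160,0,108),box(-60,-50,-160,160,100,130)]))
def tf(P,v): c,s=np.cos(v[2]),np.sin(v[2]); return P@np.array([[c,s,0],[-s,c,0],[0,0,1]])+[v[0],v[1],0]
S=4
def sil(P,p):
    m=np.zeros((420*S//2,560*S//2),np.uint8); cv2.fillConvexPoly(m,cv2.convexHull(np.round((proj(P,p)+.5)*S/2*16-8).astype(np.int32)),1,shift=4); return m
def fit(t,pics,v0,yaw=False,model=None):
    P=M[t] if model is None else model; ms=[]
    for p in pics:
        r=viewer.cut_out(t,p)
        if r and r[0]["score"]>.3:
            m=r[0]["pixels"].astype(np.uint8)
            if t in("rack",): # fill slats
                h=cv2.convexHull(cv2.findNonZero(m)); cv2.fillConvexPoly(m,h,1)
            ms.append((p,cv2.resize(m,None,fx=S/2,fy=S/2,interpolation=cv2.INTER_NEAREST)))
    def cost(v):
        v=[v[0],v[1],v[2] if yaw else 0]; c=0
        for p,m in ms: s=sil(tf(P,v),p); c+=1-(s&m).sum()/max(1,(s|m).sum())
        return c/len(ms)
    best=None
    for y in (np.array([0,.5,1,1.5,-.5,-1])+v0[2] if yaw is True else [v0[2]]):
        x0=[v0[0],v0[1],y]; r=minimize(cost,x0,method="Nelder-Mead",options=dict(initial_simplex=[x0,[x0[0]+20,x0[1],y],[x0[0],x0[1]+20,y],[x0[0],x0[1],y+.2]],xatol=.01,fatol=1e-4))
        if best is None or r.fun<best.fun: best=r
    return best.x.round(3),round(best.fun,3),len(ms)
E
cat > m0.py <<'E'
from h import *
pics=[viewer.capture(n) for n in("scene","top")]
im=[p["frame"][:,:,::-1].copy() for p in pics]
for t,z in dict(rack=70,tray=10,carton=150,jar=60,mill=90,sauce=80,spice=60,mug=50).items():
    r=viewer.recognise(t,pics[1])[0]; g=ray(r["centre"],pics[1],z)
    y=dict(rack="s",tray="s",carton=True).get(t,False)
    v,c,n=fit(t,pics,[g[0],g[1],{"tray":3.14 if 0 else 0,"rack":0.1}.get(t,0)],y); print(t,v,c,n,np.hypot(v[0],v[1]).round())
    for i,p in zip(im,pics): cv2.polylines(i,[cv2.convexHull(np.round(proj(tf(M[t],v),p)).astype(np.int32))],True,(0,0,255),1)
    if t=="rack":
        for i,p in zip(im,pics): cv2.polylines(i,[np.round(proj(tf(np.array([[-60,-150,0],[-60,-150,130],[-60,150,130],[-60,150,0.]]),v),p)).astype(int)],False,(255,0,0),1)
cv2.imwrite("pics/fit.png",np.hstack([cv2.resize(im[0][80:360,170:430],None,fx=1.5,fy=1.5),cv2.resize(im[1][110:390,120:460],None,fx=1.2,fy=1.5)]))
E
python3 m0.py
```

```text
rack [ 4.62458e+02 -3.65991e+02  1.00000e-01] 1.0 2 590.0
tray [4.43716e+02 3.45564e+02 2.40000e-02] 0.196 2 562.0
carton [ 454.075 -339.636    0.49 ] 0.057 2 567.0
jar [ 5.65619e+02 -1.50384e+02  7.30000e-02] 0.159 2 585.0
mill [5.36776e+02 1.94082e+02 5.00000e-03] 0.27 2 571.0
sauce [4.89204e+02 3.99766e+02 1.45000e-01] 0.245 2 632.0
spice [3.86839e+02 4.04000e+02 4.50000e-02] 0.101 2 559.0
mug [ 3.86046e+02 -2.40206e+02  5.10000e-02] 0.108 2 455.0
```

View pics/fit.png

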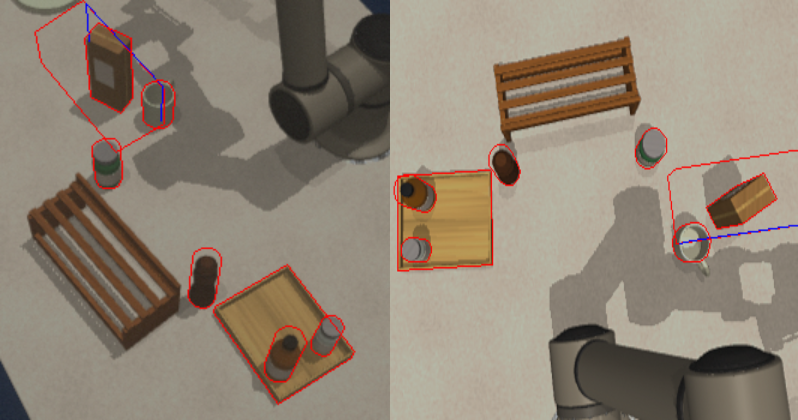

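```bash
cat > m1.py <<'E'
from h import *
pics=[viewer.capture(n) for n in("scene","top")]
im=[p["frame"][:,:,::-1].copy() for p in pics]
v0=ray((268,167),pics[1],90); print(v0)
for p in pics: print([(r["score"],r["centre"]) for r in viewer.cut_out("rack",p)])
v,c,n=fit("rack",pics,[v0[0],v0[1],.1],"s"); print(v,c,n)
Q=np.array([[-60,-150,0],[-60,-150,130],[-60,150,130],[-60,150,0.]])
for i,p in zip(im,pics):
  cv2.polylines(i,[cv2.convexHull(np.round(proj(tf(M["rack"],v),p)).astype(np.int32))],True,(0,0,255),1)
  cv2.polylines(i,[np.round(proj(tf(Q,v),p)).astype(np.int32)],False,(255,0,0),1)
cv2.imwrite("pics/fit2.png",np.hstack([cv2.resize(im[0][180:320,170:310],None,fx=2.8,fy=2.8),cv2.resize(im[1][110:250,200:340],None,fx=2.8,fy=2.8)]))
E
python3 m1.py
```

```text
[684.79053612  44.34044919  90.        ]
[(0.62, [241.2, 253.7]), (0.23, [244.0, 126.1])]
[(0.78, [262.9, 162.2])]
[6.80076e+02 4.86750e+01 1.55000e-01] 0.041 2
```

View pics/fit2.png

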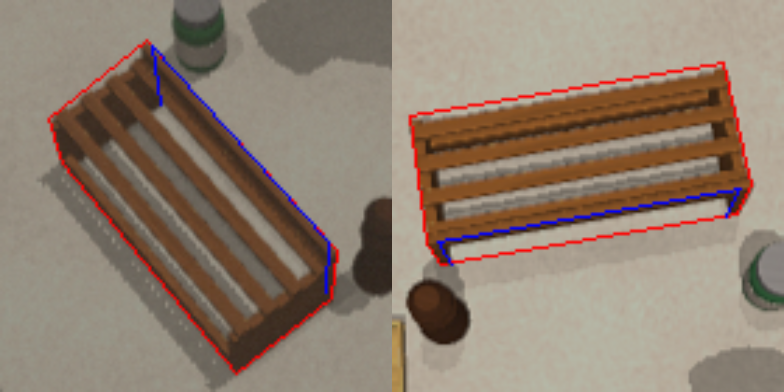

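```bash
cat > go.py <<'E'
import numpy as np
from scipy.spatial.transform import Rotation as R
from plant import bot
# tool pose: yaw, tilt (rad, fingers lean forward along tool x)
def ori(yaw,tilt=0): return R.from_euler("z",yaw)*R.from_euler("x",np.pi)*R.from_euler("y",tilt)
def plan(W):
    o=bot.get_obs(); p=np.array(o["tool_pos"]); r=R.from_euler("xyz",o["tcp_rot"])
    for w in W:
        q=np.array(w[:3],float); g=ori(*w[3:]); 
        d=r.inv().apply(q-p)/100; n=max(1,int(np.ceil(abs(d).max()-1e-3)))
        rv=(r.inv()*g).as_rotvec()/np.pi
        for k in range(n):
            last=k==n-1
            s=(d/n).round(2); t=(rv if last else 0*rv).round(3)
            p=p+r.apply(s*100)
            rows=max(np.linalg.norm(s)*100/41.7,np.linalg.norm(t)*180/7.16)
            print(*s,*t," rows %.1f"%rows)
            if last: r=r*R.from_rotvec(t*np.pi)
            d=d if not last else d
        print("  ->",p.round(1),r.apply([0,0,1]).round(2))
E
python3 - <<'E'
from go import plan
plan([(134,-507,260,.259),(560,-150,260,.155)])
E
```

```text
-0.0 -0.01 -0.33 0.0 0.0 -0.0  rows 0.8
  -> [ 134.1 -506.6  259.7] [ 0. -0. -1.]
0.84 -0.39 -0.0 0.0 0.0 0.0  rows 2.2
0.84 -0.39 -0.0 0.0 0.0 0.0  rows 2.2
0.84 -0.39 -0.0 0.0 0.0 0.0  rows 2.2
0.84 -0.39 -0.0 0.0 0.0 0.0  rows 2.2
0.84 -0.39 -0.0 0.0 0.0 0.0  rows 2.2
0.84 -0.39 -0.0 0.0 0.0 0.033  rows 2.2
  -> [ 561.5 -151.4  259.7] [ 0. -0. -1.]
```

```bash
R='0.84 -0.39 0 0 0 0 1;0.84 -0.39 0 0 0 0 1;0.84 -0.39 0 0 0 0 1'
python3 -m handwheel '0 0 -0.33 0 0 0 1;0 0 -0.33 0 0 0 1'
python3 -m handwheel '0.84 -0.39 0 0 0 0 1;0.84 -0.39 0 0 0 0 1;0.84 -0.39 0 0 0 0 1'
python3 -m handwheel '0.84 -0.39 0 0 0 0 1;0.84 -0.39 0 0 0 0 1;0.84 -0.39 0 0 0 0 1'
python3 -m handwheel '0.84 -0.39 0 0 0 0 1;0.84 -0.39 0 0 0 0 1;0.84 -0.39 0 0 0 0 1'
python3 -m handwheel '0.84 -0.39 0 0 0 0 1;0.84 -0.39 0 0 0 0 1;0.84 -0.39 0 0 0 0 1'
python3 -m handwheel '0.84 -0.39 0 0 0 0 1;0.84 -0.39 0 0 0 0 1;0.84 -0.39 0 0 0 0 1'
python3 -m handwheel '0.84 -0.39 0 0 0 0.033 1;0.84 -0.39 0 0 0 0.033 1;0.84 -0.39 0 0 0 0.033 1;0.84 -0.39 0 0 0 0.033 1'
python3 - <<'E'
from h import *
from go import plan
p=viewer.capture("wrist"); cv2.imwrite("pics/w1.png",p["frame"][:,:,::-1])
print(p["T"].round(2).tolist())
v,c,n=fit("jar",[p],[566,-150,0]); print(v,c,n)
plan([(v[0],v[1],260,.155),(v[0],v[1],61,.155)])
E
```

```text
time: 2.67
tool_pos: [134.6, -509.4, 264.2]
tcp_rot: [3.134, 0.001, 0.259]
contact_force: [-0.3, -1.1, 0.7]
grip_width: 91.8
finger_force: 0.0
time: 2.92
tool_pos: [208.5, -445.2, 260.0]
tcp_rot: [-3.141, -0.002, 0.261]
contact_force: [0.2, -0.2, -0.3]
grip_width: 91.8
finger_force: 0.0
time: 3.17
tool_pos: [279.9, -386.0, 260.0]
tcp_rot: [-3.141, -0.002, 0.262]
contact_force: [0.1, 0.1, 0.0]
grip_width: 92.0
finger_force: 0.0
time: 3.42
tool_pos: [351.0, -327.1, 260.0]
tcp_rot: [-3.141, -0.002, 0.262]
contact_force: [-0.6, 0.2, -0.4]
grip_width: 91.7
finger_force: 0.0
time: 3.67
tool_pos: [422.3, -268.1, 259.8]
tcp_rot: [-3.141, -0.002, 0.262]
contact_force: [-0.5, 1.1, -0.2]
grip_width: 91.6
finger_force: 0.0
time: 3.92
tool_pos: [493.5, -209.1, 259.6]
tcp_rot: [-3.141, -0.002, 0.262]
contact_force: [-1.1, 0.6, 0.2]
grip_width: 91.6
finger_force: 0.0
time: 4.25
tool_pos: [562.9, -151.5, 259.0]
tcp_rot: [3.142, 0.0, 0.159]
contact_force: [-0.5, -0.2, 0.2]
grip_width: 91.6
finger_force: 0.0
[[0.16, -0.96, -0.25, 629.98], [-0.99, -0.15, -0.04, -140.78], [0.0, 0.25, -0.97, 416.87], [0.0, 0.0, 0.0, 1.0]]
[ 5.71532e+02 -1.48553e+02  3.00000e-03] 0.144 1
0.11 -0.03 -0.01 0.0 0.0 0.0  rows 0.3
  -> [ 571.4 -148.8  260.3] [-0. -0. -1.]
0.0 -0.0 1.0 0.0 0.0 0.0  rows 2.4
0.0 -0.0 1.0 0.0 0.0 0.0  rows 2.4
  -> [ 571.1 -148.9   60.3] [-0. -0. -1.]
```

View pics/w1.png

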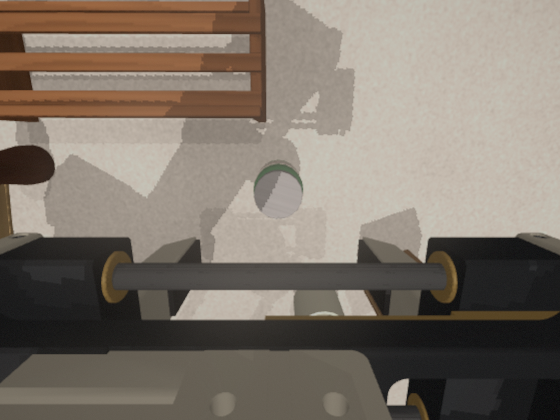

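Run:
```python
from h import *
p=viewer.capture("wrist")
print(ray((278,194),p,110), proj(tf(cyl(60,110),[571.5,-148.5,0]),p).min(0), proj(tf(cyl(60,110),[571.5,-148.5,0]),p).max(0))
m=viewer.cut_out("jar",p)[0]["pixels"]; y,x=np.nonzero(m); print(x.min(),x.max(),y.min(),y.max())
```

```text
[ 567.30672405 -151.76684215  110.        ] [247.95224793 154.85146568] [303.36172075 216.42332867]
252 300 158 215
```

```bash
python3 -m handwheel '0.06 -0.01 1 0 0 0 1;0.06 -0.01 1 0 0 0 1;0.06 -0.01 1 0 0 0 1;0.06 -0.01 1 0 0 0 1' | head -2
python3 -m handwheel '0 0 0.99 0 0 0 1;0 0 0.99 0 0 0 1;0 0 0.99 0 0 0 1;0 0 0.99 0 0 0 1'
python3 -m handwheel '0 0 0 0 0 0 -1;0 0 0 0 0 0 -1;0 0 0 0 0 0 -1;0 0 0 0 0 0 -1;0 0 0 0 0 0 -1;0 0 0 0 0 0 -1'
python3 - <<'E'
from go import plan
p=(568,-150)
plan([(568,-150,270,.159),(430,0,270,1.59),(430,291,270,1.59),(430,291,68,1.59)])
E
```

```text
time: 4.78
tool_pos: [564.1, -150.9, 155.4]
time: 5.12
tool_pos: [565.2, -150.9, 58.3]
tcp_rot: [-3.139, 0.005, 0.154]
contact_force: [0.4, -0.6, 0.6]
grip_width: 91.9
finger_force: 0.0
time: 5.62
tool_pos: [568.0, -150.4, 61.9]
tcp_rot: [3.141, -0.002, 0.155]
contact_force: [0.4, 1.5, 5.4]
grip_width: 59.4
finger_force: 30.0
0.0 -0.0 -0.69 0.0 -0.0 -0.0  rows 1.7
0.0 -0.0 -0.69 0.0 -0.0 -0.0  rows 1.7
0.0 -0.0 -0.69 0.0 -0.001 -0.001  rows 1.7
  -> [ 567.7 -150.3  268.9] [-0. -0. -1.]
-0.56 -0.85 -0.01 -0.0 0.0 -0.0  rows 2.4
-0.56 -0.85 -0.01 -0.0 0.001 -0.456  rows 11.5
  -> [ 4.303e+02 -1.000e-01  2.709e+02] [ 0.  0. -1.]
0.97 0.02 0.0 0.0 -0.0 0.0  rows 2.3
0.97 0.02 0.0 0.0 -0.0 0.0  rows 2.3
0.97 0.02 0.0 0.0 -0.0 0.0  rows 2.3
  -> [430.4 291.  271.3] [ 0.  0. -1.]
-0.0 -0.0 0.68 0.0 -0.0 0.0  rows 1.6
-0.0 -0.0 0.68 0.0 -0.0 0.0  rows 1.6
-0.0 -0.0 0.68 0.0 -0.0 0.0  rows 1.6
  -> [430.5 291.2  67.3] [ 0.  0. -1.]
```

```bash
python3 -m handwheel '0 0 -1 0 0 0 -1;0 0 -1 0 0 0 -1;0 0 -1 0 0 0 -1;0 0 -1 0 0 0 -1' | head -2
python3 -m handwheel '0 0 -1 0 0 0 -1;0 0 -1 0 0 0 -1;0 0 -1 0 0 0 -1;0 0 -1 0 0 0 -1' | head -2
python3 -m handwheel '-0.56 -0.85 0 0 0 0 -1;-0.56 -0.85 0 0 0 0 -1;-0.56 -0.85 0 0 0 0 -1;-0.56 -0.85 0 0 0 0 -1' | head -2
python3 -m handwheel '-0.56 -0.85 0 0 0 -0.228 -1;-0.56 -0.85 0 0 0 -0.228 -1;-0.56 -0.85 0 0 0 -0.228 -1;-0.56 -0.85 0 0 0 -0.228 -1;-0.56 -0.85 0 0 0 -0.228 -1;-0.56 -0.85 0 0 0 -0.228 -1;-0.56 -0.85 0 0 0 -0.228 -1'
python3 -m handwheel '0 0 0 0 0 -0.228 -1;0 0 0 0 0 -0.228 -1;0 0 0 0 0 -0.228 -1;0 0 0 0 0 -0.228 -1;0 0 0 0 0 -0.228 -1;0 0 0 0 0 -0.228 -1;0 0 0 0 0 -0.228 -1;0 0 0 0 0 -0.228 -1'
python3 - <<'E'
from go import plan
plan([(430,291,262,1.59),(430,291,70,1.59)])
E
```

```text
time: 5.95
tool_pos: [569.9, -151.3, 165.9]
time: 6.28
tool_pos: [569.0, -150.9, 264.5]
time: 6.62
tool_pos: [495.3, -71.9, 258.2]
time: 7.2
tool_pos: [430.0, 0.2, 258.8]
tcp_rot: [-3.139, 0.002, 0.875]
contact_force: [0.8, -0.5, -2.6]
grip_width: 58.7
finger_force: 30.0
time: 7.87
tool_pos: [430.4, 0.0, 259.6]
tcp_rot: [-3.14, -0.0, 1.582]
contact_force: [-1.0, 0.7, -2.8]
grip_width: 59.1
finger_force: 30.0
0.97 0.01 -0.01 -0.0 -0.0 -0.0  rows 2.3
0.97 0.01 -0.01 -0.0 -0.0 -0.0  rows 2.3
0.97 0.01 -0.01 -0.001 -0.0 -0.002  rows 2.3
  -> [430.  291.1 262.6] [ 0.  0. -1.]
-0.0 -0.0 0.96 0.0 -0.0 -0.0  rows 2.3
-0.0 -0.0 0.96 0.0 -0.0 -0.0  rows 2.3
  -> [430.2 291.1  70.6] [ 0.  0. -1.]
```

```bash
python3 -m handwheel '0.97 0.01 0 0 0 0 -1;0.97 0.01 0 0 0 0 -1;0.97 0.01 0 0 0 0 -1;0.97 0.01 0 0 0 0 -1' | head -2
python3 -m handwheel '0.97 0.01 0 0 0 0 -1;0.97 0.01 0 0 0 0 -1;0.97 0.01 0 0 0 0 -1;0.97 0.01 0 0 0 0 -1' | head -2
python3 -m handwheel '0.97 0.01 0 0 0 0 -1;0.97 0.01 0 0 0 0 -1;0.97 0.01 0 0 0 0 -1;0.97 0.01 0 0 0 0 -1;0.97 0.01 0 0 0 0 -1' | head -2
python3 -m handwheel '0 0 0.95 0 0 0 -1;0 0 0.95 0 0 0 -1;0 0 0.95 0 0 0 -1;0 0 0.95 0 0 0 -1;0 0 0.95 0 0 0 -1' | head -2
python3 -m handwheel '0 0 0.4 0 0 0 -1;0 0 0.8 0 0 0 -1;0 0 0.9 0 0 0 -1;0 0 0.95 0 0 0 -1;0 0 0.95 0 0 0 -1;0 0 0.95 0 0 0 -1'
```

```text
time: 8.2
tool_pos: [429.6, 99.8, 260.1]
time: 8.53
tool_pos: [429.2, 196.2, 260.0]
time: 8.95
tool_pos: [428.8, 290.2, 259.9]
time: 9.37
tool_pos: [429.2, 289.6, 165.8]
time: 9.87
tool_pos: [430.3, 291.8, 72.9]
tcp_rot: [3.138, -0.001, 1.587]
contact_force: [0.7, -0.5, -1.9]
grip_width: 58.8
finger_force: 30.0
```

```bash
python3 -m handwheel '0 0 0.03 0 0 0 -1;0 0 0.05 0 0 0 -1;0 0 0.06 0 0 0 -1;0 0 0.06 0 0 0 -1;0 0 0.06 0 0 0 -1'
python3 -m handwheel '0 0 0 0 0 0 0.8;0 0 0 0 0 0 0.8;0 0 0 0 0 0 0.8;0 0 0 0 0 0 0.8;0 0 0 0 0 0 0.8'
python3 -m handwheel '0 0 -0.3 0 0 0 0.8;0 0 -0.6 0 0 0 0.8;0 0 -1 0 0 0 0.8;0 0 -1 0 0 0 0.8;0 0 -1 0 0 0 0.8'
python3 -m handwheel '0 0 -1 0 0 0 1;0 0 -1 0 0 0 1;0 0 -1 0 0 0 1;0 0 -1 0 0 0 1' | head -2
python3 - <<'E'
from h import *
from go import plan
pics=[viewer.capture(n) for n in("scene","top")]
print(fit("jar",pics,[430,291,0]))
plan([(430,0,270,.5),(430,-200,270,-.3),(454,-340,270,-1.08)])
E
```

```text
time: 10.28
tool_pos: [429.6, 291.8, 66.8]
tcp_rot: [3.138, -0.001, 1.588]
contact_force: [-2.1, -1.1, 8.6]
grip_width: 59.0
finger_force: 30.0
time: 10.7
tool_pos: [428.7, 291.3, 64.7]
tcp_rot: [3.141, 0.0, 1.588]
contact_force: [-0.4, 0.2, 0.1]
grip_width: 81.7
finger_force: 0.0
time: 11.12
tool_pos: [429.9, 291.8, 166.8]
tcp_rot: [3.137, -0.002, 1.588]
contact_force: [-0.1, 0.9, -0.4]
grip_width: 82.8
finger_force: 0.0
time: 11.45
tool_pos: [430.1, 292.0, 267.8]
(array([4.28299e+02, 2.89295e+02, 4.50000e-02]), np.float64(0.203), 2)
-0.97 -0.01 -0.02 -0.0 0.0 0.0  rows 2.3
-0.97 -0.01 -0.02 -0.0 0.0 0.0  rows 2.3
-0.97 -0.01 -0.02 -0.001 0.001 0.346  rows 8.7
  -> [ 4.296e+02 -3.000e-01  2.689e+02] [ 0. -0. -1.]
-0.48 0.88 -0.0 0.0 0.0 0.0  rows 2.4
-0.48 0.88 -0.0 0.0 0.0 0.255  rows 6.4
  -> [ 429.9 -200.7  269.1] [ 0. -0. -1.]
0.32 0.63 -0.0 0.0 -0.0 0.0  rows 1.7
0.32 0.63 -0.0 0.0 -0.0 0.248  rows 6.2
  -> [ 453.7 -340.   269.2] [ 0. -0. -1.]
```

```bash
python3 -m handwheel '-0.97 -0.01 -0.03 0 0 0 1;-0.97 -0.01 -0.03 0 0 0 1;-0.97 -0.01 -0.03 0 0 0 1;-0.97 -0.01 -0.03 0 0 0 1' | head -2
python3 -m handwheel '-0.97 -0.01 -0.02 0 0 0 1;-0.97 -0.01 -0.02 0 0 0 1;-0.97 -0.01 -0.02 0 0 0 1;-0.97 -0.01 -0.02 0 0 0 1' | head -2
python3 -m handwheel '-0.97 -0.01 -0.02 0 0 0.3 1;-0.97 -0.01 -0.02 0 0 0.3 1;-0.97 -0.01 -0.02 0 0 0.3 1;-0.97 -0.01 -0.02 0 0 0.3 1;-0.97 -0.01 -0.02 0 0 0.3 1;-0.97 -0.01 -0.02 0 0 0.3 1;-0.97 -0.01 -0.02 0 0 0.3 1;-0.97 -0.01 -0.02 0 0 0.3 1' | head -3
python3 - <<'E'
from go import plan
plan([(430,-200,275,-.25),(454,-340,275,-1.08)])
E
```

```text
time: 11.98
tool_pos: [428.6, 191.5, 266.0]
time: 12.32
tool_pos: [429.7, 95.4, 268.5]
time: 12.98
tool_pos: [430.7, 1.8, 270.6]
tcp_rot: [-3.14, 0.001, 0.64]
-0.6 0.81 -0.02 -0.0 0.0 0.0  rows 2.4
-0.6 0.81 -0.02 -0.0 0.001 0.283  rows 7.1
  -> [ 431.1 -199.8  274.4] [ 0.  0. -1.]
0.28 0.65 -0.0 -0.0 0.0 0.0  rows 1.7
0.28 0.65 -0.0 -0.001 0.0 0.264  rows 6.6
  -> [ 453.3 -339.7  274.1] [-0. -0. -1.]
```

```bash
python3 -m handwheel '-0.6 0.81 -0.02 0 0 0 1;-0.6 0.81 -0.02 0 0 0 1;-0.6 0.81 -0.02 0 0 0 1;-0.6 0.81 -0.02 0 0 0 1' | head -2
python3 -m handwheel '-0.6 0.81 -0.02 0 0 0.283 1;-0.6 0.81 -0.02 0 0 0.283 1;-0.6 0.81 -0.02 0 0 0.283 1;-0.6 0.81 -0.02 0 0 0.283 1;-0.6 0.81 -0.02 0 0 0.283 1;-0.6 0.81 -0.02 0 0 0.283 1;-0.6 0.81 -0.02 0 0 0.283 1;-0.6 0.81 -0.02 0 0 0.283 1' | head -2
python3 -m handwheel '0.28 0.65 0 0 0 0 1;0.28 0.65 0 0 0 0 1;0.28 0.65 0 0 0 0 1' | head -2
python3 -m handwheel '0.28 0.65 0 0 0 0.264 1;0.28 0.65 0 0 0 0.264 1;0.28 0.65 0 0 0 0.264 1;0.28 0.65 0 0 0 0.264 1;0.28 0.65 0 0 0 0.264 1;0.28 0.65 0 0 0 0.264 1;0.28 0.65 0 0 0 0.264 1;0.28 0.65 0 0 0 0.264 1' | head -3
python3 - <<'E'
from h import *
from go import plan
p=viewer.capture("wrist"); cv2.imwrite("pics/w2.png",p["frame"][:,:,::-1])
print([(r["score"],r["centre"]) for r in viewer.cut_out("carton",p)])
top=tf(box(-25,25,-42,42,210,210),[454,-339.6,.49]); print(proj(top,p).round().tolist())
E
```

```text
time: 13.32
tool_pos: [431.9, -102.2, 272.5]
time: 13.98
tool_pos: [432.8, -199.4, 274.8]
time: 14.23
tool_pos: [444.8, -273.9, 274.5]
time: 14.9
tool_pos: [455.9, -339.3, 275.0]
tcp_rot: [-3.141, 0.002, -1.072]
[(0.7, [279.5, 210.7])]
[[315.0, 171.0], [315.0, 171.0], [311.0, 271.0], [311.0, 271.0], [250.0, 171.0], [250.0, 171.0], [251.0, 271.0], [251.0, 271.0]]
```

View pics/w2.png

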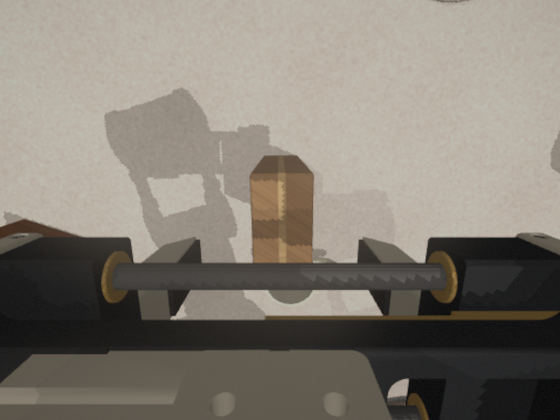

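```bash
python3 -m handwheel '0 0 1 0 0 0 1;0 0 1 0 0 0 1;0 0 1 0 0 0 1;0 0 1 0 0 0 1' | head -2
python3 -m handwheel '0 0 0.17 0 0 0 1;0 0 0.17 0 0 0 1;0 0 0.17 0 0 0 1' | head -2
python3 -m handwheel '0 0 0 0 0 0 -1;0 0 0 0 0 0 -1;0 0 0 0 0 0 -1;0 0 0 0 0 0 -1;0 0 0 0 0 0 -1;0 0 0 0 0 0 -1;0 0 0 0 0 0 -1'
python3 -m handwheel '0 0 -0.4 0 0 0 -1;0 0 -0.8 0 0 0 -1;0 0 -1 0 0 0 -1;0 0 -1 0 0 0 -1;0 0 -1 0 0 0 -1'
python3 - <<'E'
from go import plan
plan([(500,-230,258,-.5),(583,-108,258,.155),(583,-108,163,.155)])
E
```

```text
time: 15.33
tool_pos: [453.3, -338.4, 170.9]
time: 15.58
tool_pos: [455.5, -341.0, 159.6]
time: 16.17
tool_pos: [455.0, -341.1, 158.8]
tcp_rot: [3.141, -0.0, -1.073]
contact_force: [-2.1, -1.7, -0.9]
grip_width: 50.1
finger_force: 29.1
time: 16.58
tool_pos: [455.1, -341.1, 259.0]
tcp_rot: [-3.141, -0.001, -1.073]
contact_force: [0.2, 0.9, -2.9]
grip_width: 50.4
finger_force: 29.9
-0.76 -0.92 0.01 0.0 -0.0 -0.182  rows 4.6
  -> [ 499.7 -230.4  257.9] [ 0. -0. -1.]
0.07 -0.74 -0.0 0.0 -0.0 -0.0  rows 1.8
0.07 -0.74 -0.0 0.0 -0.0 -0.209  rows 5.3
  -> [ 583.1 -107.4  257.9] [ 0. -0. -1.]
-0.0 0.01 0.95 0.0 -0.0 0.0  rows 2.3
  -> [ 583.3 -108.4  162.9] [ 0. -0. -1.]
```

```bash
python3 -m handwheel '-0.76 -0.92 0 0 0 -0.182 -1;-0.76 -0.92 0 0 0 -0.182 -1;-0.76 -0.92 0 0 0 -0.182 -1;-0.76 -0.92 0 0 0 -0.182 -1;-0.76 -0.92 0 0 0 -0.182 -1;-0.76 -0.92 0 0 0 -0.182 -1;-0.76 -0.92 0 0 0 -0.182 -1' | head -3
python3 -m handwheel '0.07 -0.74 0 0 0 0 -1;0.07 -0.74 0 0 0 0 -1;0.07 -0.74 0 0 0 0 -1;0.07 -0.74 0 0 0 0 -1' | head -2
python3 -m handwheel '0.07 -0.74 0 0 0 -0.209 -1;0.07 -0.74 0 0 0 -0.209 -1;0.07 -0.74 0 0 0 -0.209 -1;0.07 -0.74 0 0 0 -0.209 -1;0.07 -0.74 0 0 0 -0.209 -1;0.07 -0.74 0 0 0 -0.209 -1;0.07 -0.74 0 0 0 -0.209 -1;0.07 -0.74 0 0 0 -0.209 -1' | head -3
python3 - <<'E'
from go import plan
plan([(583,-108,163,.155)])
E
```

```text
time: 17.17
tool_pos: [498.9, -229.9, 256.7]
tcp_rot: [-3.141, 0.004, -0.504]
time: 17.5
tool_pos: [541.4, -167.9, 257.4]
time: 18.17
tool_pos: [582.5, -108.4, 258.1]
tcp_rot: [-3.141, 0.001, 0.151]
0.01 -0.0 0.95 -0.0 0.0 -0.001  rows 2.3
  -> [ 583.4 -108.3  163.1] [-0. -0. -1.]
```

```bash
python3 -m handwheel '0 0 0.4 0 0 0 -1;0 0 0.7 0 0 0 -1;0 0 0.9 0 0 0 -1;0 0 0.95 0 0 0 -1;0 0 0.96 0 0 0 -1;0 0 0.96 0 0 0 -1;0 0 0.96 0 0 0 -1'
python3 -m handwheel '0 0 0.01 0 0 0 -1;0 0 0.02 0 0 0 -1;0 0 0.03 0 0 0 -1;0 0 0.03 0 0 0 -1;0 0 0.03 0 0 0 -1'
```

```text
time: 18.75
tool_pos: [584.1, -107.9, 164.5]
tcp_rot: [3.14, -0.003, 0.154]
contact_force: [-0.4, -1.1, -3.1]
grip_width: 49.7
finger_force: 30.0
time: 19.17
tool_pos: [583.1, -107.3, 159.8]
tcp_rot: [3.141, -0.0, 0.155]
contact_force: [-0.9, -0.0, -2.6]
grip_width: 49.9
finger_force: 30.0
```

```bash
python3 -m handwheel '0 0 0.01 0 0 0 -1;0 0 0.01 0 0 0 -1;0 0 0.02 0 0 0 -1;0 0 0.02 0 0 0 -1;0 0 0.02 0 0 0 -1'
python3 -m handwheel '0 0 0 0 0 0 1;0 0 0 0 0 0 1;0 0 0 0 0 0 1;0 0 0 0 0 0 1;0 0 0 0 0 0 1;0 0 0 0 0 0 1'
python3 -m handwheel '0 0 -0.4 0 0 0 1;0 0 -0.7 0 0 0 1;0 0 -0.8 0 0 0 1;0 0 -0.8 0 0 0 1;0 0 -0.8 0 0 0 1'
python3 - <<'E'
from h import *
from go import plan
pics=[viewer.capture(n) for n in("scene","top")]
print(fit("carton",pics,[583,-108,1.725],"s"),fit("mill",pics,[537,194,0]))
E
```

```text
time: 19.58
tool_pos: [583.9, -107.3, 159.3]
tcp_rot: [3.141, -0.003, 0.155]
contact_force: [0.7, 1.5, 6.4]
grip_width: 49.9
finger_force: 30.0
time: 20.08
tool_pos: [583.0, -107.3, 157.5]
tcp_rot: [-3.142, 0.0, 0.155]
contact_force: [0.6, 0.9, -0.6]
grip_width: 85.2
finger_force: 0.0
time: 20.5
tool_pos: [582.9, -107.3, 237.3]
tcp_rot: [3.142, 0.0, 0.155]
contact_force: [-1.0, 0.1, -0.7]
grip_width: 91.9
finger_force: 0.0
(array([ 556.983, -111.85 ,    2.467]), np.float64(0.62), 1) (array([5.37992e+02, 1.94505e+02, 7.70000e-02]), np.float64(0.261), 2)
```

```bash
python3 -m handwheel '0 0.75 0 0 0 0 -1;0 0.75 0 0 0 0 -1;0 0.75 0 0 0 0 -1;0 0.75 0 0 0 0 -1;0 0.75 0 0 0 0 -1;0 0.75 0 0 0 0 -1;0 0.75 0 0 0 0 -1;0 0.75 0 0 0 0 -1'
python3 - <<'E'
from h import *
pics=[viewer.capture(n) for n in("scene","top")]
im=[p["frame"][:,:,::-1].copy() for p in pics]
v=fit("carton",pics,[583,-108,1.725],"s");print(v)
for i,p in zip(im,pics): cv2.polylines(i,[cv2.convexHull(np.round(proj(tf(M["carton"],[583,-107.5,1.725]),p)).astype(np.int32))],True,(0,0,255),1)
cv2.imwrite("pics/up.png",np.hstack([cv2.resize(im[0][120:320,170:330],None,fx=2.4,fy=2.4),cv2.resize(im[1][110:310,200:360],None,fx=2.4,fy=2.4)]))
E
```

```text
time: 21.47
tool_pos: [594.7, -180.4, 237.9]
tcp_rot: [3.142, -0.0, 0.156]
contact_force: [0.0, 0.2, 0.3]
grip_width: 43.2
finger_force: 0.0
(array([ 584.298, -105.913,    1.606]), np.float64(0.231), 2)
```

View pics/up.png

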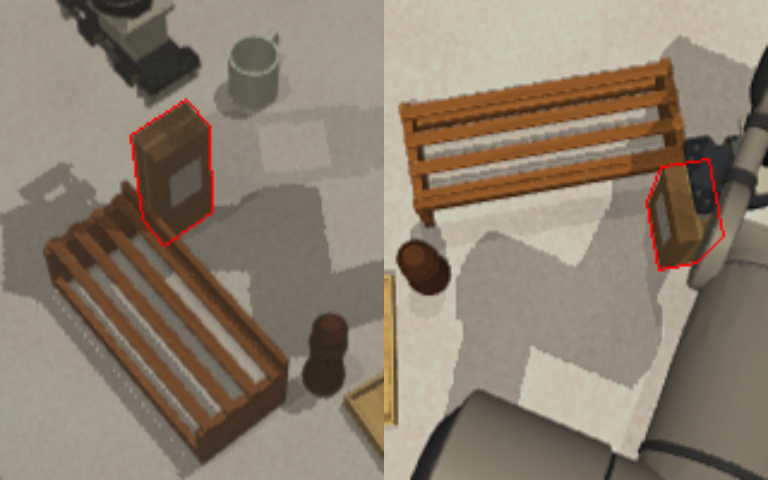

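```bash
python3 -m handwheel '0 0 0.4 0 0 0 -1;0 0 0.8 0 0 0 -1;0 0 0.85 0 0 0 -1;0 0 0.85 0 0 0 -1;0 0 0.85 0 0 0 -1;0 0 0.85 0 0 0 -1'
python3 -m handwheel '0 -0.1 0 0 0 0 -1;0 -0.2 0 0 0 0 -1;0 -0.3 0 0 0 0 -1;0 -0.38 0 0 0 0 -1;0 -0.46 0 0 0 0 -1;0 -0.54 0 0 0 0 -1;0 -0.62 0 0 0 0 -1;0 -0.7 0 0 0 0 -1'
python3 -m handwheel '0 -0.08 0 0 0 0 -1;0 -0.16 0 0 0 0 -1;0 -0.24 0 0 0 0 -1;0 -0.32 0 0 0 0 -1;0 -0.32 0 0 0 0 -1;0 -0.32 0 0 0 0 -1;0 -0.32 0 0 0 0 -1;0 -0.32 0 0 0 0 -1'
python3 - <<'E'
from h import *
pics=[viewer.capture(n) for n in("scene","top")]
im=[p["frame"][:,:,::-1].copy() for p in pics]
# lying: tf box 210 along rack y
L=box(-42,42,-105,105,0,50)
print(fit("carton",pics,[563,20,.155],"s",L),fit("mill",pics,[537,194,0]))
cv2.imwrite("pics/fall.png",np.hstack([cv2.resize(im[0][120:320,170:330],None,fx=2.4,fy=2.4),cv2.resize(im[1][110:310,200:360],None,fx=2.4,fy=2.4)]))
E
```

```text
time: 22.17
tool_pos: [596.1, -182.0, 155.5]
tcp_rot: [3.139, -0.004, 0.155]
contact_force: [-0.1, 0.2, 0.9]
grip_width: 0.4
finger_force: 0.0
time: 22.83
tool_pos: [584.5, -111.9, 154.1]
tcp_rot: [3.14, -0.002, 0.155]
contact_force: [-0.7, -0.4, 6.4]
grip_width: 0.5
finger_force: 3.5
time: 23.5
tool_pos: [578.9, -81.0, 152.6]
tcp_rot: [3.141, 0.0, 0.155]
contact_force: [-0.9, 0.1, -0.3]
grip_width: 0.5
finger_force: 0.0
(array([5.63565e+02, 2.99260e+01, 1.56000e-01]), np.float64(0.319), 2) (array([5.35389e+02, 1.92813e+02, 7.00000e-02]), np.float64(0.277), 2)
```

View pics/fall.png

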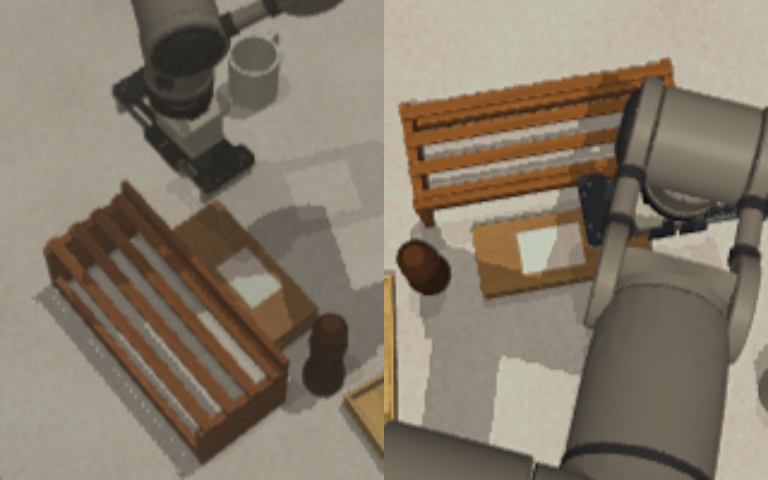

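```bash
python3 -m handwheel '0 0 -0.4 0 0 0 -1;0 0 -0.8 0 0 0 -1;0 0 -1 0 0 0 -1;0 0 -1 0 0 0 -1;0 0 -1 0 0 0 -1' | head -2
python3 - <<'E'
from go import plan
plan([(455,10,252,.155),(455,10,200,.155,.785),(480,13,22,.155,.785)])
E
```

```text
time: 24.22
tool_pos: [579.3, -80.8, 253.9]
-0.54 -0.54 0.01 0.0 -0.0 0.0  rows 1.8
-0.54 -0.54 0.01 0.0 -0.001 0.0  rows 1.8
  -> [455.9   9.2 251.5] [-0. -0. -1.]
-0.01 -0.01 0.51 0.0 0.25 0.0  rows 6.3
  -> [454.8  10.  200.5] [ 0.7   0.11 -0.71]
-0.54 0.0 0.72 0.0 0.0 0.0  rows 2.2
-0.54 0.0 0.72 0.0 0.0 0.0  rows 2.2
  -> [479.8  13.7  22.2] [ 0.7   0.11 -0.71]
```

```bash
python3 -m handwheel '-0.54 -0.54 0.01 0 0 0 1;-0.54 -0.54 0.01 0 0 0 1;-0.54 -0.54 0.01 0 0 0 1' | head -2
python3 -m handwheel '-0.54 -0.54 0.01 0 0 0 1;-0.54 -0.54 0.01 0 0 0 1;-0.54 -0.54 0.01 0 0 0 1;-0.54 -0.54 0.01 0 0 0 1' | head -2
python3 -m handwheel '0 0 0.5 0 0.25 0 1;0 0 0.5 0 0.25 0 1;0 0 0.5 0 0.25 0 1;0 0 0.5 0 0.25 0 1;0 0 0.5 0 0.25 0 1;0 0 0.5 0 0.25 0 1;0 0 0.5 0 0.25 0 1;0 0 0.5 0 0.25 0 1'
python3 - <<'E'
from h import *
from go import plan
plan([(478,13,22,.155,.785)])
pics=[viewer.capture("scene")]
L=box(-42,42,-105,105,0,50)
print(fit("carton",pics,[563,20,.155],"s",L),bot.get_obs()["joint_positions"])
cv2.imwrite("pics/lie.png",pics[0]["frame"][:,:,::-1][60:340,120:440])
E
```

```text
time: 24.47
tool_pos: [511.4, -32.3, 249.1]
time: 24.8
tool_pos: [454.3, 10.1, 249.9]
time: 25.47
tool_pos: [457.2, 16.1, 200.1]
tcp_rot: [-3.114, -0.697, 0.159]
contact_force: [0.1, 0.3, -0.0]
grip_width: 90.8
finger_force: 0.0
-0.49 0.05 0.75 -0.0 0.0 0.0  rows 2.2
-0.49 0.05 0.75 -0.01 0.028 0.001  rows 2.2
  -> [479.1  13.7  22. ] [ 0.7   0.11 -0.71]
(array([5.63e+02, 2.00e+01, 1.55e-01]), np.float64(1.0), 1) [-0.396565   -0.01553293  2.30652926  1.00447222  0.44342504  0.16502837]
```

View pics/lie.png

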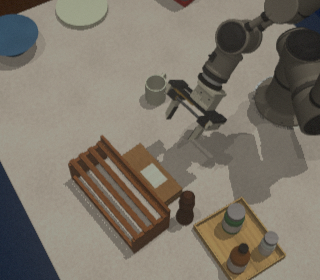

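```bash
python3 -m handwheel '-0.4 0 0.75 0 0 0 1;-0.4 0 0.75 0 0 0 1;-0.4 0 0.75 0 0 0 1;-0.4 0 0.75 0 0 0 1;-0.4 0 0.75 0 0 0 1'
python3 - <<'E'
from go import plan,bot
print(bot.get_obs()["joint_positions"].round(2))
plan([(492,15,22,.155,.785)])
plan([(492,15,22,.155,.65)])
E
```

```text
time: 25.98
tool_pos: [474.7, 22.2, 116.0]
tcp_rot: [-3.111, -0.693, 0.16]
contact_force: [1.1, 0.8, 0.4]
grip_width: 91.9
finger_force: 0.0
[-0.35  0.24  2.39  1.85  0.36 -0.71]
-0.48 0.12 0.82 -0.011 0.029 0.001  rows 2.3
  -> [491.7  15.3  22. ] [ 0.7   0.11 -0.71]
-0.48 0.12 0.82 -0.011 -0.014 0.001  rows 2.3
  -> [491.7  15.3  22. ] [ 0.6   0.09 -0.8 ]
```

```bash
python3 -m handwheel '0 0.1 0 0 0.09 0 1;0 0.1 0 0 0.09 0 1;0 0.1 0 0 0.09 0 1;0 0.1 0 0 0.09 0 1;0 0.1 0 0 0.09 0 1;0 0.1 0 0 0.09 0 1;0 0.1 0 0 0.09 0 1;0 0.1 0 0 0.09 0 1'
python3 - <<'E'
from go import plan,bot
print(bot.get_obs()["joint_positions"].round(2))
plan([(485,14,24,.155,.9)])
E
```

```text
time: 26.65
tool_pos: [476.3, 13.0, 117.2]
tcp_rot: [-3.098, -0.978, 0.145]
contact_force: [0.1, -0.6, 0.4]
grip_width: 92.1
finger_force: 0.0
[-0.53  0.46  2.61  2.38  0.92 -1.48]
-0.72 0.03 0.59 -0.011 -0.025 -0.001  rows 2.2
  -> [485.   13.8  24.5] [ 0.77  0.12 -0.62]
```

```bash
python3 -m handwheel '-0.3 0.03 0.3 -0.011 -0.025 0 1;-0.5 0.03 0.45 -0.011 -0.025 0 1;-0.6 0.03 0.5 -0.011 -0.025 0 1;-0.6 0.03 0.5 -0.011 -0.025 0 1;-0.6 0.03 0.5 -0.011 -0.025 0 1;-0.6 0.03 0.5 -0.011 -0.025 0 1;-0.6 0.03 0.5 -0.011 -0.025 0 1'
python3 - <<'E'
from go import plan,bot
print(bot.get_obs()["joint_positions"].round(2))
plan([(485,14,24,.155,.9)])
E
```

```text
time: 27.23
tool_pos: [484.0, 12.7, 40.8]
tcp_rot: [-3.139, -0.902, 0.15]
contact_force: [0.0, 0.2, 0.3]
grip_width: 91.6
finger_force: 0.0
[-0.43  0.71  2.58  2.61  1.03 -1.67]
-0.12 -0.01 0.11 0.001 -0.001 -0.001  rows 0.4
  -> [485.   13.9  24.6] [ 0.77  0.12 -0.62]
```

```bash
python3 -m handwheel '-0.12 0 0.11 0 0 0 1;-0.12 0 0.11 0 0 0 1;-0.12 0 0.11 0 0 0 1' | head -2
python3 -m handwheel '0.06 0 0.08 0 0 0 1;0.12 0 0.16 0 0 0 1;0.18 0 0.23 0 0 0 1;0.22 0 0.28 0 0 0 1;0.26 0 0.33 0 0 0 1;0.3 0 0.38 0 0 0 1;0.34 0 0.43 0 0 0 1;0.37 0 0.47 0 0 0 1'
python3 - <<'E'
from h import *
from go import plan
print(bot.get_obs()["joint_positions"].round(2))
pics=[viewer.capture(n) for n in("scene","top")]
im=[p["frame"][:,:,::-1].copy() for p in pics]
L=box(-42,42,-105,105,0,50)
print(fit("mill",pics,[537,194,0]))
cv2.imwrite("pics/push.png",np.hstack([cv2.resize(im[0][120:320,170:330],None,fx=2.4,fy=2.4),cv2.resize(im[1][110:310,200:360],None,fx=2.4,fy=2.4)]))
x=lambda X,Y=-5:(680+X*.988-Y*.1544,48.7+X*.1544+Y*.988)
plan([(*x(-57),24,.155,.9)])
E
```

```text
time: 27.48
tool_pos: [484.6, 13.0, 23.5]
time: 28.15
tool_pos: [544.2, 22.1, 23.2]
tcp_rot: [-3.138, -0.9, 0.149]
contact_force: [-3.2, -0.3, 2.3]
grip_width: 91.9
finger_force: 1.3
[-0.31  0.73  2.42  2.68  0.91 -1.57]
(array([5.38534e+02, 1.95432e+02, 1.21000e-01]), np.float64(0.291), 2)
0.52 -0.01 0.63 0.0 0.0 -0.001  rows 2.0
  -> [624.3  35.4  24.3] [ 0.77  0.12 -0.62]
```

View pics/push.png

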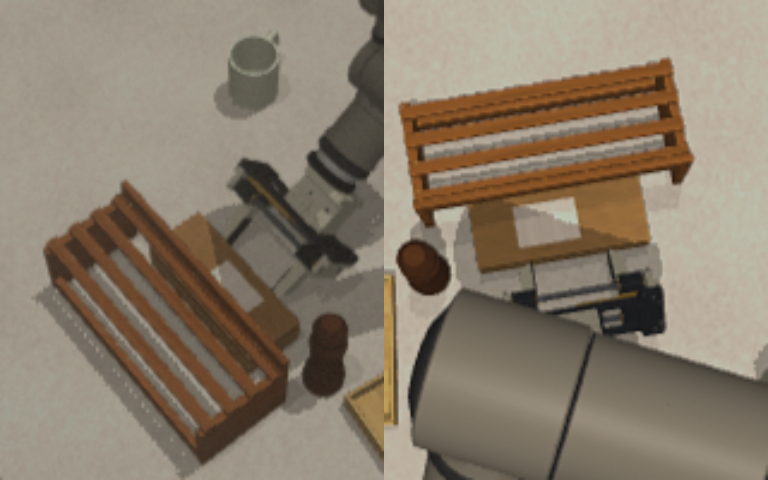

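```bash
python3 -m handwheel '0.06 0 0.08 0 0 0 1;0.12 0 0.15 0 0 0 1;0.18 0 0.23 0 0 0 1;0.24 0 0.3 0 0 0 1;0.3 0 0.38 0 0 0 1;0.36 0 0.45 0 0 0 1;0.42 0 0.53 0 0 0 1;0.46 0 0.57 0 0 0 1'
python3 -m handwheel '0.02 0 0.03 0 0 0 1;0.05 0 0.06 0 0 0 1;0.05 0 0.06 0 0 0 1;0.05 0 0.06 0 0 0 1'
python3 - <<'E'
from h import *
p=bot.get_obs()["tool_pos"]-[680,48.7,0]; print(p[0]*.988+p[1]*.1544,-p[0]*.1544+p[1]*.988)
E
```

```text
time: 29.02
tool_pos: [616.9, 33.2, 23.3]
tcp_rot: [-3.138, -0.899, 0.149]
contact_force: [-1.3, -0.7, -0.4]
grip_width: 91.7
finger_force: 0.5
time: 29.35
tool_pos: [623.9, 34.2, 23.7]
tcp_rot: [-3.138, -0.9, 0.149]
contact_force: [-0.5, -0.0, 1.1]
grip_width: 91.7
finger_force: 0.0
-57.68346586475807 -5.633562139101098
```

```bash
python3 -m handwheel '0.03 0 0.03 0 0 0 1;0.05 0 0.06 0 0 0 1;0.05 0 0.06 0 0 0 1;0.05 0 0.06 0 0 0 1'
python3 -m handwheel '-0.1 0 -0.13 0 0 0 1;-0.25 0 -0.33 0 0 0 1;-0.4 0 -0.53 0 0 0 1;-0.6 0 -0.76 0 0 0 1;-0.6 0 -0.78 0 0 0 1;-0.6 0 -0.78 0 0 0 1'
python3 -m handwheel '0.2 0 -0.5 0 0 0 1;0.4 0 -0.95 0 0 0 1;0.4 0 -0.95 0 0 0 1;0.4 0 -0.95 0 0 0 1;0.4 0 -0.95 0 0 0 1;0.4 0 -0.95 0 0 0 1'
python3 - <<'E'
from h import *
pics=[viewer.capture(n) for n in("scene","top")]
im=[p["frame"][:,:,::-1].copy() for p in pics]
for t,g in dict(jar=(430,291),mill=(537,194),sauce=(489,400),spice=(387,404),mug=(386,-240)).items(): print(t,fit(t,pics,[*g,0]))
for i,p in zip(im,pics):
  for X in(-60,): cv2.polylines(i,[np.round(proj(tf(np.array([[X,-150,0],[X,150,0.]]),[680,48.7,.155]),p)).astype(np.int32)],False,(0,0,255),1)
cv2.imwrite("pics/end.png",np.hstack([cv2.resize(im[0][120:320,170:330],None,fx=2.4,fy=2.4),cv2.resize(im[1][110:310,200:360],None,fx=2.4,fy=2.4)]))
E
```

```text
time: 29.68
tool_pos: [631.9, 35.4, 23.9]
tcp_rot: [-3.138, -0.9, 0.149]
contact_force: [-1.3, -0.6, 0.0]
grip_width: 91.8
finger_force: 0.0
time: 30.18
tool_pos: [533.3, 20.2, 25.0]
tcp_rot: [-3.136, -0.898, 0.146]
contact_force: [0.4, -0.5, -0.8]
grip_width: 91.5
finger_force: 0.0
time: 30.68
tool_pos: [486.8, 12.5, 116.1]
tcp_rot: [-3.14, -0.901, 0.15]
contact_force: [-0.3, 0.0, -0.4]
grip_width: 91.6
finger_force: 0.0
jar (array([4.30727e+02, 2.90547e+02, 1.00000e-02]), np.float64(0.162), 2)
mill (array([5.37145e+02, 1.95436e+02, 2.90000e-02]), np.float64(0.279), 2)
sauce (array([ 4.91358e+02,  4.00748e+02, -2.00000e-03]), np.float64(0.257), 2)
spice (array([ 3.86674e+02,  4.05381e+02, -2.30000e-02]), np.float64(0.101), 1)
mug (array([ 3.85736e+02, -2.40314e+02,  1.04000e-01]), np.float64(0.102), 2)
```

View pics/end.png

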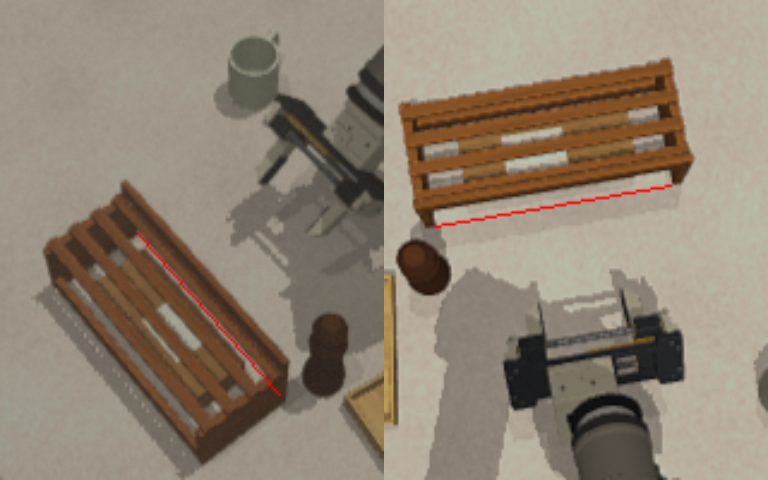

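The carton lies centred in the bay, well behind the front edge, and the other things have not moved. I'm handing the job in.

```bash
python3 -c "
from plant import bot
print(bot.close_job())"
```

```text
the job is handed in; nothing more can be done
None
```

I handed the job in; no verdict came back. By the camera check, the carton was pushed over and slid fully under the rack, the jar stands upright in the tray, and the mill, mug, sauce bottle and spice jar are where they were.

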